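Show the quill's index mark to the bench camera in an inspection mirror

ROBOT

A 6-joint arm with a two-finger parallel gripper is mounted at the origin on the work surface. World frame = base frame: x ahead of the robot, y to its left, z up, the work surface at z = 0. Lengths are in mm, angles in rad, forces in N, time in s.
With the tool pointing down it reaches from about 250 to 775 mm from the base axis. Payload 4 kg.
Tool frame: the origin (TCP) lies midway between the tips of the shut fingers; the grasp point (between the pads) lies env.tcp_to_grasp behind it (env.tcp_to_grasp is the distance from the TCP to the grasp point, in mm); z points along the fingers, x is the direction in which the jaws open and shut, and the axes are right-handed (so a half turn about z gives the same grasp; the last joint's range is limited). The gripper opens to 94 mm and grips with 3 to 60 N. Pads are 16 mm wide; open, the fingers measure 119 mm over their backs; the gripper's body (75 mm by 177 mm) begins 78 mm behind the grasp point.
Start: joints at [1.161, 0.087, 1.371, -0, 1.684, -0.103], TCP at [166.115, 524.334, 205.506] pointing down, gripper open.
Joint ranges: [-3.1, 3.1], [-0.76, 2.03], [0.27, 2.55], [-1.08, 4.22], [0.17, 2.65], [-2.57, 2.57]. Speed limits (rad/s): [2.79, 2.79, 3.14, 3.14, 3.14, 3.14].

INTERFACE

Orientations are given as a 3x3 rotation matrix whose columns are the frame's x, y, z axes.
In Python, from station import env gives the robot as it stands. The module is installed in compiled form; this text tells all that it offers.
- The arm moves only by the tool drive_tool, never from a script. Its argument "motion" is a list that holds one entry, the list of rows, each a list of 7 numbers: the turn, a rotation vector about the tool's x, y, z in degrees, then the shift along the tool's x, y, z in m, then the finger opening in m, from 0 to 0.094. A call has 1 to 20 rows; each row is the pose to reach, as a shift and turn from the pose commanded when the call began, along the tool's axes at that moment; what a row does not reach only later rows make up. A row lasts 1/10 s, in which the tool goes at most 50 mm and 8.59 degrees, less where a joint would pass 70% of its speed; a pose out of reach is approached as far as the arm can. A call with a gripper value outside its range is refused whole. The fingers move at their own pace and stop on an object; "newtons" is the grip in N (left out, the last holds). Time passes only in rows, so rows that repeat a pose let the fingers close. It gives the time, the measured TCP pose, the force and the opening at its end, in the units of the state.
- env.observe(): the state, without advancing time (a new reading comes with each control period).
- env.get_image(name): name is "scene" or "top" or "wrist"; returns (picture, depth): 400x640x3 uint8, red, green, blue; 400x640 float32, mm along the optical axis (not along the pixel's ray), 0 where there is no reading.
- env.camera_params(name): a dict with "fx", "fy", "cx", "cy" (pixels), "position" and "rotation" of the camera in the world. Camera axes: x right, y up, looking along -z (the intrinsics and any distortion apply to the point x, -y, -z); pixel columns grow to the right and rows downward; lengths in mm; the calibration is good to about 2 mm. The wrist camera is an equidistant fisheye: a pixel r from the principal point sees the ray r / f radians off the axis. A picture is of the moment at which its call begins: read the wrist's pose just before it. camera_params takes no time and is no camera call; for the wrist camera it gives the pose at the moment of the call.
- env.finish_job(): hands the job in, once; it reports no verdict.
The state is a dict: "t": time; "qpos": joint angles; "qd": joint speeds; "joint_torque": joint torques, N m; "position": TCP position; "eef_rot": TCP orientation; "wrist_force": force on the tool from outside, world axes, zero at the start; "torque": the same for the moment, N m; "gripper_width": finger opening in mm.
Only numpy, scipy, OpenCV 4.12 (cv2) and the standard library are available. Lean on these libraries where they do the work, as an engineer would, in place of code of your own. Each camera call takes 0.05 s, during which the arm holds its last target.

TASK

The camera on the grinder's column is aimed at the empty spot just behind the quill, and from up there it cannot see the index mark on the quill's rear face. Take the inspection mirror out of its rest by the handle, hold the middle of its glass at the spot the camera is aimed at, and angle it until the mark shows to the camera in the mirror. Finish while holding it there, still and in the air: keep the fingers off the mirror's head, do not knock the grinder with it, and leave the other things where they are.

Things in the scene. Friction and masses are not known exactly. Their poses are not given: they have to be found in the camera images.
- mirror: inspection mirror, 0.18 kg: square aluminium handle 14 x 14 x 120 mm, thin steel rod, swivelling rectangular head. Origin: middle of the handle, on its axis. x: along the handle to the head (handle -60 to 60 mm, rod to 98 mm, swivel at 98 mm); balances at x = 33 mm. In the rest its z points up
- mirror_head: the mirror's head, steel plate 58 x 68 x 5 mm, glass 52 x 62 mm on one side. Origin: the swivel. x: from the swivel to the head's middle; y: swivel axis; z: the way the glass faces. Set 40 degrees about the handle's x axis, from the handle's z towards its -y, then swivelled about its own y by up to 0.3 rad either way, different each time; stiff (0.3 N m), so it stays put
- glass (a point): middle of the mirror's glass, 38 mm from the swivel; same axes as the head: z is the way the glass faces, square to it
- rest: dark steel rest fixed to the bench: foot 130 x 56 x 10 mm, two uprights (8 mm thick, 36 mm wide, 96 mm apart, 65 mm high) with notches 17 mm wide, open at the top. The handle lies in the notches along x, its axis 60 mm above the bench, and lifts straight out; 88 mm of it is free between the uprights. Origin: under the handle's middle, on the bench
- grinder: grinder, fixed. Origin: bench, below spot; y: along the quill, from lap disc to quill's rear; z up. In mm: base plate x -100..200, y -290..60, 12 high; quill 38 thick along y at x 0, z 115, ending in a 48 mm index disc, rear face y -80; round base r 52 at (0, -120), 62 high; 210 mm lap disc y -204, centre x 50, z 130; housing x -65..165, y < -275, 245 high; camera column (178, -140), 412 high
- mark (a point): the index mark, a black dot of 8 mm on the rear face of the quill's index disc, 12 mm above the quill's axis: (0, -80, 127) mm in the grinder's frame. z: out of the face (grinder's +y)
- lens (a point): front of the camera's lens (38 mm barrel), 220 mm from the spot, up over the quill: (77, -110, 289) mm in the grinder's frame. z: the way the camera looks, straight at the spot. The camera runs 130 mm back from here on the same line
- spot (a point): the spot in the air that the camera is aimed at: 80 mm behind the index disc's rear face on the quill's axis, 115 mm above the bench, (0, 0, 115) mm in the grinder's frame. z: halfway between the directions from here to lens and to mark, the way a mirror here must face to show the mark in the middle of the camera's view
- arbor_tall: bystander: steel arbor standing upright with two grey wheels, 108 mm high, 68 mm wide; origin under its middle
- arbor_wide: bystander: steel arbor with one grey wheel, 76 mm high, 80 mm wide; origin under its middle
- paste_jar: bystander: small white jar, 48 mm wide, 45 mm high; origin under its middle
- loupe: bystander: black eye loupe, 38 mm wide, 30 mm high; origin under its middle
- brush: bystander: brush 160 mm long lying on the bench
- spanner: bystander: small spanner 130 mm long lying on the bench
- dop: bystander: brass dop 22 mm wide, 32 mm high, standing on the grinder's base plate; origin under its middle
Mind the look-alikes: they are no part of the job. Of the things shaped like the rest, the steel one is meant.

How it is judged (in metres and radians):
On the way:
1. the mirror is held by the fingers and lifted clear of its rest (height (world z) of mirror above 0.085 m and contact force between the fingers and mirror above 1 N and contact force between mirror and rest below 0.2 N), for 0.2 s.
At the end, for the whole second after the job is handed in: In the last second the fingers hold the mirror still (15 mm/s, 0.08 rad/s), touching neither grinder nor rest: middle of the glass within 15 mm of the spot, glass towards the mark and facing within 0.08 rad of halfway between lens and mark, so the camera sees the mark in it (distance between glass and spot below 0.015 m and angle between the z axis of glass and the z axis of spot, either way round below 0.08 rad and z of mark in the frame of glass above 0.02 m and contact force between the fingers and mirror above 1 N and contact force between mirror and grinder below 0.2 N and contact force between mirror and rest below 0.2 N and linear speed of mirror below 0.015 m/s and angular speed of mirror below 0.08 rad/s); the arm keeps its last pose, push and grip.
It fails at once if the fingers press on the mirror's head (contact force between the fingers and mirror_head above 1 N).
It fails at once if the mirror is knocked against the grinder (contact force between mirror and grinder above 3 N).
It fails at once if a bystander is moved by more than 30 mm (distance of any of arbor_tall, arbor_wide, paste_jar, loupe, brush, spanner, dop from where it was at the start of the episode above 0.03 m).
It also fails if it takes over 35 s, if anything falls off the work surface, if the arm or the gripper's body presses on something with over 40 N, if the wrist force passes 120 N, or if a joint passes its speed limit or range.

## Working session

There is one attempt and no reset: what is moved stays moved. The work goes in short steps, Python scripts to look and compute and a tool call to move; the robot and the scene stay as the last step left them, time stands still between calls to the robot, and variables do not carry over. Pictures are saved under pics/ and viewed, and the job is handed in when it is done.

Besides the shell and the picture viewer there is one more tool, called after "Emit:" as name(argument=value, ...), one argument or row to a line, values as JSON. drive_tool: Moves the arm, as the interface text tells. Its arguments: {"type":"object","properties":{"motion":{"type":"array","items":{"type":"array","items":{"type":"array","items":{"type":"number"}}}},"newtons":{"type":"number"}},"required":["motion"]}

```bash
mkdir -p pics; cat > h.py <<'E'
import numpy as np, cv2
from station import env
def snap(n,tag):
    p=env.camera_params(n); im,d=env.get_image(n)
    np.savez(f'pics/{tag}.npz',im=im,d=d,**{k:np.array(v) for k,v in p.items() if k in('fx','fy','cx','cy','position','rotation')})
    cv2.imwrite(f'pics/{tag}.png',im[:,:,::-1]); return p,im,d
E
python3 - <<'E'
from h import *
print(env.tcp_to_grasp)
for n in('scene','top','wrist'):
    p,im,d=snap(n,n+'0'); print(n,p)
s=env.observe(); print(s)
E
```

```text
18.8
scene {'fx': 391.71883450026564, 'fy': 391.71883450026564, 'cx': 316.31980261632265, 'cy': 199.67609584069237, 'position': array([1473.38913725,  467.89965635,  835.83308933]), 'rotation': array([[-0.27337704, -0.51701612,  0.81114692],
       [ 0.96189466, -0.14267151,  0.23324559],
       [-0.00486417,  0.84400188,  0.53631816]])}
top {'fx': 474.85826160948636, 'fy': 474.85826160948636, 'cx': 325.7533117283517, 'cy': 203.94635020971734, 'position': array([ 275.56705875,  199.61385407, 1486.80282559]), 'rotation': array([[-0.00980848,  0.98260269, -0.18546091],
       [-0.99994287, -0.01042603, -0.00235482],
       [-0.00424747,  0.18542722,  0.98264882]])}
wrist {'fx': 309.70691628693146, 'fy': 309.70691628693146, 'cx': 315.0692237143505, 'cy': 195.06210664616916, 'position': array([ 98.43889219, 544.30341265, 383.88372546]), 'rotation': array([[ 0.30289166, -0.92509905, -0.22901613],
       [ 0.95302338,  0.29357358,  0.07457203],
       [-0.00175343, -0.24084497,  0.97056202]])}
{'t': 0.15, 'qpos': array([ 1.16088995e+00,  8.78271129e-02,  1.37186487e+00,  5.67337206e-06,
        1.68360883e+00, -1.03094575e-01]), 'qd': array([ 0.00091488, -0.00278297, -0.00293129,  0.00059828,  0.00082365,
        0.00115301]), 'joint_torque': array([ 1.65302830e-03, -3.40643120e+01, -3.02792680e+01,  7.19647296e-02,
        3.05347529e-02, -1.30683461e-04]), 'position': array([165.94719223, 523.93851708, 204.57158833]), 'eef_rot': array([[ 3.02019680e-01,  9.53301444e-01, -6.85909623e-04],
       [ 9.53300177e-01, -3.02020405e-01, -1.56440043e-03],
       [-1.69850389e-03, -1.81398048e-04, -9.99998541e-01]]), 'wrist_force': array([-0.50745377,  0.056969  ,  0.56033081]), 'torque': array([-0.01899755, -0.0122306 , -0.00810908]), 'gripper_width': 94.23117098567313}
```

View pics/scene0.png

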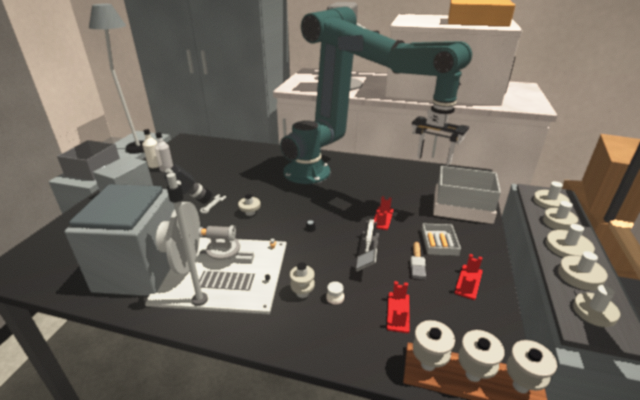

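View pics/top0.png

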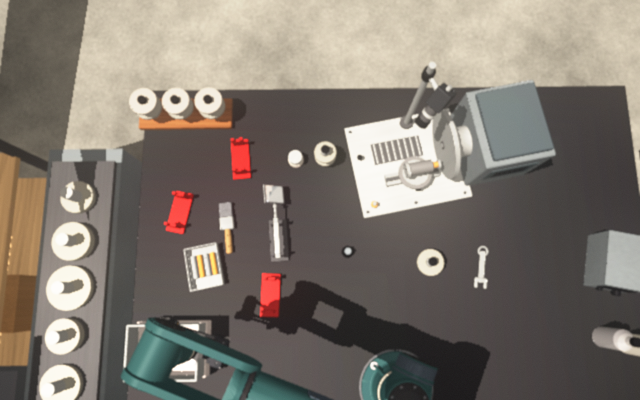

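View pics/wrist0.png

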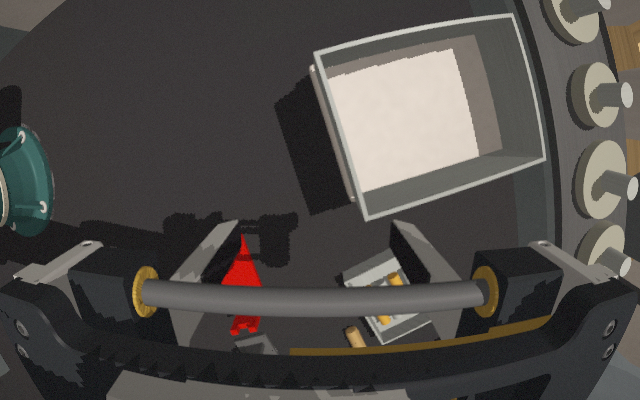

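The mirror lies in the dark rest at about top (277,228), with its head at (274,193). The three red rests at (241,158), (179,212) and (271,295) are look-alikes: they're red, empty and not steel. I'll confirm this in an enlarged crop.

```bash
python3 - <<'E'
import cv2,numpy as np
a=cv2.imread('pics/top0.png')
c=cv2.resize(a[170:280,230:340],None,fx=5,fy=5,interpolation=cv2.INTER_CUBIC)
cv2.imwrite('pics/c1.png',c)
c=cv2.resize(a[50:220,340:480],None,fx=4,fy=3.5,interpolation=cv2.INTER_CUBIC)
cv2.imwrite('pics/c2.png',c[:600])
a=cv2.imread('pics/scene0.png')
c=cv2.resize(a[200:290,330:430],None,fx=6,fy=6,interpolation=cv2.INTER_CUBIC)
cv2.imwrite('pics/c3.png',c)
E
```

```text
(no output)
```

View pics/c1.png

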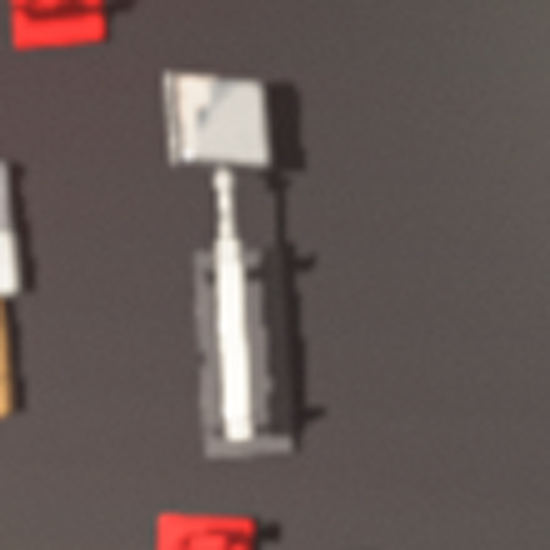

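View pics/c2.png

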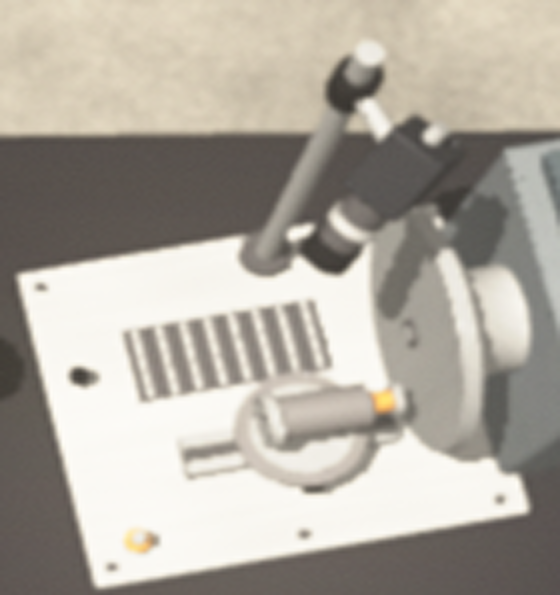

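View pics/c3.png

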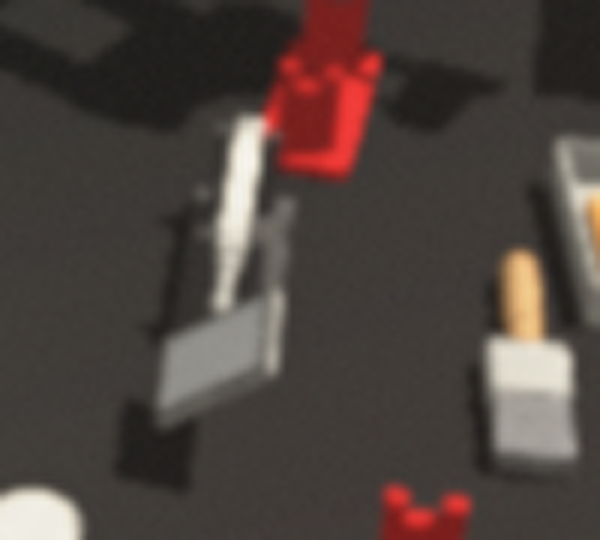

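```bash
cat >> h.py <<'E'
def load(tag): return dict(np.load(f'pics/{tag}.npz'))
def rays(P,uv,fish=False):
    uv=np.atleast_2d(uv).astype(float)
    x=(uv[:,0]-P['cx'])/P['fx'];y=(uv[:,1]-P['cy'])/P['fy']
    if fish:
        r=np.hypot(x,y); s=np.where(r>1e-9,np.sin(r)/np.maximum(r,1e-9),1); d=np.c_[x*s,-y*s,-np.cos(r)]
    else: d=np.c_[x,-y,-np.ones_like(x)]
    return d@P['rotation'].T
def onplane(P,uv,z,fish=False):
    d=rays(P,uv,fish); o=P['position']; return o+d*((z-o[2])/d[:,2])[:,None]
def depthpts(P,uv,fish=False):
    uv=np.atleast_2d(uv).astype(int); d=rays(P,uv,fish); f=P['rotation'][:,2]*-1
    k=P['d'][uv[:,1],uv[:,0]]/(d@f); return P['position']+d*k[:,None]
def proj(P,X,fish=False):
    c=(np.atleast_2d(X)-P['position'])@P['rotation']; x,y,z=c[:,0],-c[:,1],-c[:,2]
    if fish:
        rr=np.hypot(x,y); th=np.arctan2(rr,z); x,y=x/rr*th,y/rr*th
    else: x,y=x/z,y/z
    return np.c_[x*P['fx']+P['cx'],y*P['fy']+P['cy']]
E
python3 - <<'E'
from h import *
np.set_printoptions(precision=1,suppress=True)
P=load('top0'); im=P['im'].astype(int)
# plate
m=((im.min(2)>200)).astype(np.uint8); m[:, :335]=0; m[:110]=0;m[230:]=0;m[:,480:]=0
n,l,st,c=cv2.connectedComponentsWithStats(m); k=1+np.argmax(st[1:,4]); 
cs,_=cv2.findContours((l==k).astype(np.uint8),0,1); h=cv2.convexHull(max(cs,key=cv2.contourArea))[:,0]
print(st[k],h.tolist())
W=onplane(P,h,12); print(W[:,:2])
# depth sanity
print(depthpts(P,[[380,200],[360,180],[420,175]]))
# mirror depth
for v in range(180,262,4):
    print(v,[round(float(z)) for z in depthpts(P,[[u,v] for u in range(260,296,2)])[:,2]])
E
```

```text
[ 345  118  127  100 5674] [[399, 118], [432, 121], [469, 187], [470, 190], [471, 194], [471, 195], [469, 196], [435, 203], [365, 217], [364, 216], [363, 214], [353, 169], [348, 146], [345, 132], [345, 129], [346, 128], [350, 127], [370, 123], [386, 120], [397, 118]]
[[ 837.4  -39.2]
 [ 825.8 -146.4]
 [ 603.9 -252.6]
 [ 594.1 -255.1]
 [ 581.1 -257.4]
 [ 577.9 -257.2]
 [ 574.7 -250.7]
 [ 553.3 -141.9]
 [ 510.9   80.2]
 [ 514.1   83.3]
 [ 520.5   86.3]
 [ 666.9  114.7]
 [ 743.9  129.3]
 [ 791.4  138.2]
 [ 801.6  138. ]
 [ 805.   134.7]
 [ 808.3  121.6]
 [ 821.3   56.1]
 [ 831.     3.5]
 [ 837.4  -32.6]]
[[564.1  31.8  15.6]
 [631.   93.   10. ]
 [631.2 -87.8  66.5]]
180 [1487, -2, 5, -1, -3, 3, -6, 5, 5, 5, -6, 2, 1, -1, 3, -2, 7, 1487]
184 [5, -6, 87, 80, 71, 70, 61, 1, 9, 3, 4, 2, 0, -3, -1, 3, -2, -6]
188 [2, -3, 85, 77, 69, 68, 64, 58, 55, 45, 38, 32, 7, -3, 5, 3, 2, 0]
192 [-2, -7, 79, 75, 73, 68, 66, 60, 50, 50, 41, 47, 0, -2, -1, -5, 1, 0]
196 [3, 1, 80, 80, 72, 70, 67, 64, 61, 51, 44, 46, -5, 0, 3, 1, -2, -2]
200 [-5, 1, 85, 83, 78, 69, 65, 60, 59, 57, 50, 42, -3, 0, -1, 2, 4, 
[... 311 characters left out ...]
 64, 13, 10, 7, 0, -3, 3, 0]
224 [0, -1, 0, 5, 7, 51, 50, 61, 70, 44, 38, 34, 11, 9, 5, -4, -3, 2]
228 [4, 5, 5, -1, 2, 10, 17, 72, 69, 62, 5, 8, 14, 8, 1, 0, 7, 3]
232 [2, -1, 5, -3, 0, 13, 7, 65, 73, 67, 8, 6, 3, 5, 1, 1, -2, 2]
236 [1, -4, 1, -3, 0, 6, 12, 68, 63, 61, 14, 11, 10, 8, 2, 1, 1, -2]
240 [-5, 1, 3, -3, 1, 9, 6, 69, 67, 66, 13, 9, 6, 13, 1, 5, -4, -1]
244 [6, 9, -2, -2, 0, 8, 14, 8, 65, 69, 10, 11, 8, 7, 0, -3, -3, 2]
248 [-1, -1, 5, 0, 3, 11, 8, 15, 70, 70, 8, 10, 9, 12, 3, 2, 7, -6]
252 [3, -2, -2, 4, 4, 14, 7, 12, 62, 68, 66, 64, 4, 9, 1, 0, 0, 1]
256 [-7, 1, 2, 0, -2, 5, 9, 26, 69, 72, 12, 9, 9, 8, 5, 2, -3, 0]
260 [8, -1, 2, 3, 5, 0, 8, 9, 9, 10, 11, 15, 7, 0, -3, 6, 4, 2]
```

```bash
python3 - <<'E'
from h import *
np.set_printoptions(precision=3,suppress=True)
P=load('top0'); g=cv2.cvtColor(P['im'],cv2.COLOR_RGB2GRAY).astype(float)
def edge(p0,p1,n=25):  # subpixel mid-level crossing along normals
    p0,p1=np.array(p0,float),np.array(p1,float); t=(p1-p0)/np.linalg.norm(p1-p0); nn=np.array([-t[1],t[0]])
    out=[]
    for a in np.linspace(.08,.92,n):
        q=p0+a*(p1-p0); s=np.arange(-5,5.01,.25); pts=q+s[:,None]*nn
        v=cv2.remap(g.astype(np.float32),pts[:,0:1].astype(np.float32),pts[:,1:2].astype(np.float32),1)[:,0]
        gr=np.abs(np.gradient(v)); 
        if gr.max()>5: out.append(q+nn*(s*gr**2).sum()/(gr**2).sum())
    return np.array(out)
def line(E,z):
    W=onplane(P,E,z)[:,:2]
    f=cv2.fitLine(W.astype(np.float32),cv2.DIST_HUBER,0,.01,.01)[:,0]; return f
L=line(edge([345,129],[363.5,216]),12); B=line(edge([364.5,217],[470.5,195.5]),12); T=line(edge([345.5,128],[398,118]),12)
for f in(L,B,T): print(f, np.degrees(np.arctan2(f[1],f[0])))
def X(a,b):
    s=np.linalg.solve(np.c_[a[:2],-b[:2]],b[2:]-a[2:]); return a[2:]+s[0]*a[:2]
c1=X(L,B);c2=X(L,T);print(c1,c2,np.linalg.norm(c1-c2))
th=np.arctan2(*(c2-c1)[::-1]); gx=np.array([np.cos(th),np.sin(th)]);gy=np.array([-gx[1],gx[0]])
print(np.degrees(th),'spot',c1+100*gx-60*gy, c2-200*gx-60*gy)
# quill: depth top ridge
S=c1+100*gx-60*gy
uv=np.array([[u,v] for u in range(395,440) for v in range(150,200)]); D=depthpts(P,uv)
loc=np.c_[(D[:,:2]-S)@gx,(D[:,:2]-S)@gy,D[:,2]]
k=(abs(loc[:,2]-122)<22)&(loc[:,1]>-170)&(loc[:,1]<-40)&(abs(loc[:,0])<40); 
for y in range(-170,-50,10):
    q=loc[k&(abs(loc[:,1]-y)<5)]
    if len(q): print(y,len(q),q[:,0].min(),q[:,0].max(),q[:,0].mean(),q[:,2].max())
# head plane & handle
uv=np.array([[u,v] for u in range(255,300) for v in range(178,265)]); D=depthpts(P,uv)
hd=D[(uv[:,1]<203)&(D[:,2]>25)&(D[:,2]<110)]
c=hd.mean(0); u,s,vt=np.linalg.svd(hd-c); n=vt[2]*np.sign(vt[2][2]); print('head',len(hd),c,n,s/np.sqrt(len(hd)))
ha=D[(uv[:,1]>221)&(D[:,2]>58)&(D[:,2]<80)]; print(len(ha),ha.mean(0))
f=cv2.fitLine(ha[:,:2].astype(np.float32),cv2.DIST_HUBER,0,.01,.01)[:,0]; print(f)
E
```

```text
[  0.982   0.189 655.369 114.043] 10.877562
[   0.189   -0.982  548.732 -126.969] -79.079765
[  0.188  -0.982 821.907  60.984] -79.175896
[507.707  85.668] [806.22  143.031] 303.97498
10.877562 spot [617.232  45.617] [621.136  46.367]
-170 9 -5.8994945239814065 11.491785227827402 2.3884063266632647 128.10719833098165
-160 28 -15.049723309836626 17.630830762615417 0.28233747045302504 137.735427043855
-150 39 -15.936992738169169 20.112660940632885 0.3896468660119079 138.57751610405512
-140 41 -15.593105887214847 19.942801182030507 -1.3508959082151464 139.05406629694812
-130 44 -15.530771141462868 19.723164315584558 0.30952052899697435 139.5571843556511
-120 46 -15.88199693668789 21.251262016796883 0.48264112047591584 137.67846461592626
-110 40 -15.789645797637329 20.25537205259906 0.4906513278012092 140.23925600804841
-100 45 -16.23418459141966 20.108392331535452 -0.3694994738966779 139.4790319125293
-90 42 -20.99982627653082 21.518366185227066 -1.5956637660978947 141.91640317303813
-80 56 -20.51930542911159 25.322279698143433 1.8843115202399068 142.87841274682114
head 366 [579.701 364.683  62.278] [ 0.085 -0.625  0.776] [20.781 17.013  2.672]
210 [434.95  352.497  66.73 ]
[  0.997   0.076 436.172 352.707]
```

Emit:
drive_tool(
  motion=[
    [[0,0,-22,-0.031,0.444,-0.055,0.094],[0,0,-22,-0.031,0.444,-0.055,0.094],[0,0,-22,-0.031,0.444,-0.055,0.094],[0,0,-22,-0.031,0.444,-0.055,0.094],[0,0,-22,-0.031,0.444,-0.055,0.094],[0,0,-22,-0.031,0.444,-0.055,0.094],[0,0,-22,-0.031,0.444,-0.055,0.094],[0,0,-22,-0.031,0.444,-0.055,0.094],[0,0,-22,-0.031,0.444,-0.055,0.094],[0,0,-22,-0.031,0.444,-0.055,0.094],[0,0,-22,-0.031,0.444,-0.055,0.094],[0,0,-22,-0.031,0.444,-0.055,0.094],[0,0,-22,-0.031,0.444,-0.055,0.094],[0,0,-22,-0.031,0.444,-0.055,0.094]],
  ],
)

```text
t: 1.55
position: [578.5, 361.8, 261.2]
eef_rot: [[-0.079, 0.997, 0.0], [0.997, 0.079, 0.001], [0.0, 0.0, -1.0]]
wrist_force: [0.1, -0.6, 0.5]
gripper_width: 93.9
```

```bash
python3 - <<'E'
from h import *
s=env.observe();print(s['t'],s['position'],s['eef_rot'],s['qpos'])
snap('wrist','wrist1'); snap('top','top1')
E
```

```text
1.55 [578.51153188 361.83270314 261.15576126] [[-7.93879353e-02  9.96843716e-01  4.03008576e-04]
 [ 9.96843678e-01  7.93877219e-02  5.20349146e-04]
 [ 4.86712843e-04  4.43045995e-04 -9.99999783e-01]] [ 4.75738492e-01  3.92810971e-01  8.91994200e-01  2.89709469e-04
  1.85619090e+00 -1.17444765e+00]
```

View pics/wrist1.png

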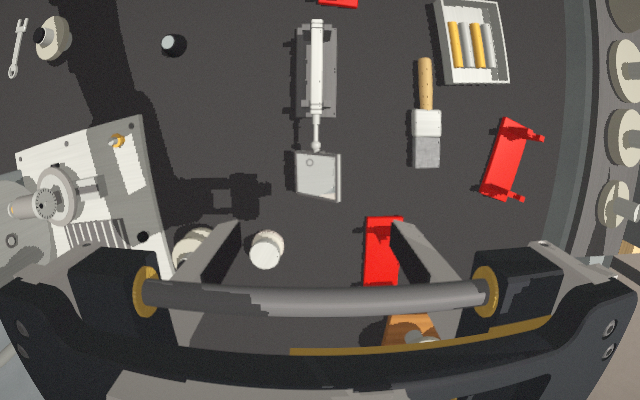

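The wrist view shows the whole mirror: handle at (316,20–112), swivel at about (316,148) and glass at about (318,175), all in the dark steel rest. I'll measure the head plane and the handle from here.

```bash
python3 - <<'E'
from h import *
np.set_printoptions(precision=3,suppress=True)
P=load('wrist1'); im=P['im']; g=im.min(2)
a=cv2.imread('pics/wrist1.png'); cv2.imwrite('pics/c4.png',cv2.resize(a[0:215,260:380],None,fx=2.7,fy=2.7,interpolation=cv2.INTER_CUBIC))
uv=np.array([[u,v] for u in range(285,350) for v in range(5,215)]); D=depthpts(P,uv,True); G=g[uv[:,1],uv[:,0]]
hd=(uv[:,1]>146)&(D[:,2]>30)&(D[:,2]<110); H=D[hd]
c=H.mean(0)
for _ in range(4):
    u,s,vt=np.linalg.svd(H-c,full_matrices=False); n=vt[2]*np.sign(vt[2][2]); r=(H-c)@n; k=abs(r)<8; H=H[k]; c=H.mean(0)
print('head',len(H),c,n,r.std())
ha=(uv[:,1]<115)&(D[:,2]>60)&(D[:,2]<76)&(G>150)
W=onplane(P,uv[ha],67,True); f=cv2.fitLine(W[:,:2].astype(np.float32),cv2.DIST_HUBER,0,.01,.01)[:,0]; f[:2]*=np.sign(f[0]); print(len(W),f,D[ha][:,2].mean())
d=f[:2]; t=(W[:,:2]-f[2:])@d; q=(W[:,:2]-f[2:])@np.array([-d[1],d[0]]); print(np.percentile(t,[0,1,99,100]),np.percentile(q,[1,99]))
print('mid',f[2:]+d*(t.min()+t.max())/2)
m=n@np.r_[d,0], n@np.array([-d[1],d[0],0]), n[2]; print('n in mirror',m, 'tilt',np.degrees(np.arctan2(-m[1],m[2])),'swivel',np.arcsin(m[0]))
E
```

```text
head 2125 [574.95  363.392  62.789] [ 0.085 -0.632  0.77 ] 1.218870372712436
1068 [  0.997   0.075 443.319 351.71 ] 67.0624363098496
[-61.173 -59.836  56.702  57.916] [-6.255  7.063]
mid [441.695 351.588]
n in mirror (np.float64(0.03694415317272823), np.float64(-0.6367299039312828), np.float64(0.7702013684150584)) tilt 39.580735115747586 swivel 0.03695256233577436
```

View pics/c4.png

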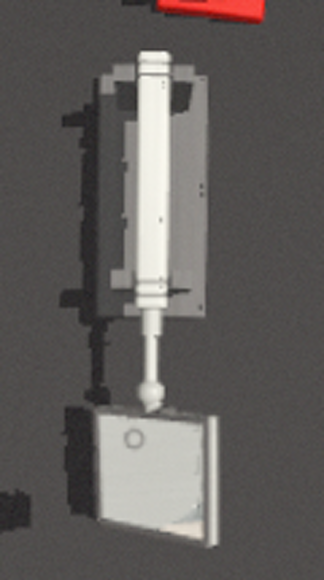

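```bash
python3 - <<'E'
from h import *
np.set_printoptions(precision=1,suppress=True)
P=load('wrist1'); print(onplane(P,[[141,115],[15,152],[172,275],[60,140]],12,True))
th=np.radians(10.88);S=np.array([619.3,45]);gx=np.array([np.cos(th),np.sin(th)]);gy=np.array([-gx[1],gx[0]])
def g(x,y,z): return np.r_[S+x*gx+y*gy,z]
pts=np.array([g(-100,60,12),g(-100,-290,12),g(200,60,12),g(0,-80,115),g(0,-80,139),g(24,-80,115)])
print(proj(P,pts,True)); 
a=cv2.imread('pics/wrist1.png')
for q in proj(P,pts,True): cv2.circle(a,tuple(int(round(v*16)) for v in q),32,(0,0,255),-1,shift=4)
cv2.imwrite('pics/c5.png',cv2.resize(a[90:290,0:200],None,fx=3,fy=3,interpolation=cv2.INTER_CUBIC))
E
```

```text
[[ 509.3   89.    12. ]
 [ 571.5 -258.5   12. ]
 [ 772.4  133.    12. ]
 [ 548.6  -99.5   12. ]]
[[138.9 115.3]
 [ 15.1 154.1]
 [178.5 291.6]
 [ 47.2 204.7]
 [ 36.4 209.1]
 [ 51.2 220.1]]
```

View pics/c5.png

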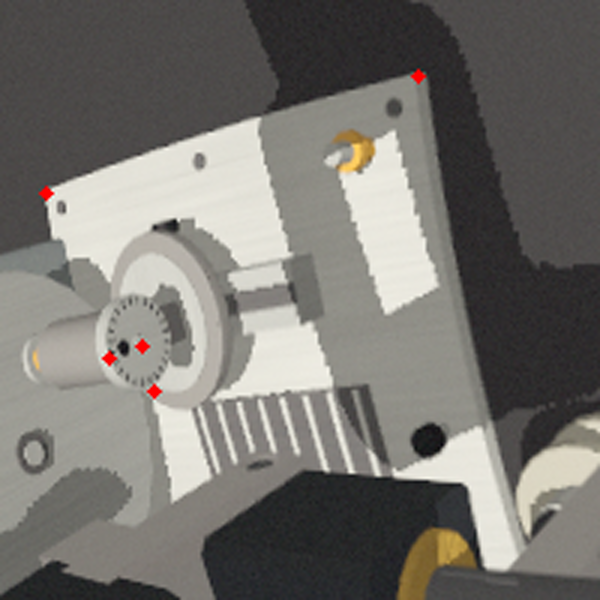

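Emit:
drive_tool(
  motion=[
    [[0,0,0,0.0006,-0.05,0.0,0.06],[0,0,0,0.0006,-0.1,0.02,0.06],[0,0,0,0.0006,-0.112,0.06,0.06],[0,0,0,0.0006,-0.112,0.1,0.06],[0,0,0,0.0006,-0.112,0.14,0.06],[0,0,0,0.0006,-0.112,0.16,0.06],[0,0,0,0.0006,-0.112,0.175,0.06],[0,0,0,0.0006,-0.112,0.175,0.06]],
  ],
)

```text
t: 2.45
position: [466.8, 352.1, 83.3]
eef_rot: [[-0.078, 0.997, -0.003], [0.997, 0.078, -0.002], [-0.002, -0.004, -1.0]]
wrist_force: [-0.4, 0.2, 0.4]
gripper_width: 59.9
```

Emit:
drive_tool(
  motion=[
    [[0,0,0,0.001,0,0.02,0.06],[0,0,0,0.001,0,0.035,0.06],[0,0,0,0.001,0,0.042,0.06],[0,0,0,0.001,0,0.042,0.06],[0,0,0,0.001,0,0.042,0.03],[0,0,0,0.001,0,0.042,0.01],[0,0,0,0.001,0,0.042,0.005],[0,0,0,0.001,0,0.042,0.005],[0,0,0,0.001,0,0.042,0.005],[0,0,0,0.001,0,0.042,0.005],[0,0,0,0.001,0,0.042,0.005],[0,0,0,0.001,0,0.042,0.005]],
  ],
  newtons=45,
)

```text
t: 3.65
position: [468.3, 353.8, 43.6]
eef_rot: [[-0.077, 0.997, 0.0], [0.997, 0.077, 0.0], [0.0, 0.0, -1.0]]
wrist_force: [-0.2, 0.4, 0.5]
gripper_width: 13.5
```

Emit:
drive_tool(
  motion=[
    [[0,0,0,0,0,-0.01,0.005],[0,0,0,0,0,-0.03,0.005],[0,0,0,0,0,-0.06,0.005],[0,0,0,0,0,-0.09,0.005],[0,0,0,0,0,-0.12,0.005],[0,0,0,0,0,-0.15,0.005],[0,0,0,0,0,-0.17,0.005],[0,0,0,0,0,-0.18,0.005],[0,0,0,0,0,-0.18,0.005],[0,0,0,0,0,-0.18,0.005],[0,0,0,0,0,-0.18,0.005],[0,0,0,0,0,-0.18,0.005]],
  ],
)

```text
t: 4.85
position: [467.6, 353.3, 221.7]
eef_rot: [[-0.077, 0.997, -0.003], [0.997, 0.077, -0.002], [-0.001, -0.003, -1.0]]
wrist_force: [0.6, -0.8, -1.0]
gripper_width: 13.6
```

```bash
cat >> h.py <<'E'
from scipy.spatial.transform import Rotation as Ro
th=np.radians(10.88);S=np.array([619.4,45.,115.])
RG=Ro.from_euler('z',th).as_matrix()
LE=S+RG@np.array([77,-110,174.]);MK=S+RG@np.array([0,-80,12.])
u1=(LE-S)/np.linalg.norm(LE-S);u2=(MK-S)/np.linalg.norm(MK-S);N=(u1+u2)/np.linalg.norm(u1+u2)
def planefit(H):
    c=np.median(H,0)
    k=np.ones(len(H),bool)
    for _ in range(8):
        c=H[k].mean(0);u,s,vt=np.linalg.svd(H[k]-c,full_matrices=False);n=vt[2];r=(H-c)@n;k=abs(r)<max(4,2.5*np.median(abs(r[k])))
    return c,n,H[k],r[k].std()
E
python3 - <<'E'
from h import *
np.set_printoptions(precision=3,suppress=True)
s=env.observe();print(s['t'],s['position'],s['eef_rot'],s['wrist_force'],s['torque'],s['qpos'],N)
snap('top','top2');snap('scene','scene2');snap('wrist','wrist2')
P=load('top2'); a=cv2.imread('pics/top2.png');
cv2.imwrite('pics/c6.png',np.vstack([cv2.resize(a[130:290,220:340],None,fx=3,fy=3)[:480], ]))
E
```

```text
4.85 [467.624 353.284 221.679] [[-0.077  0.997 -0.003]
 [ 0.997  0.077 -0.002]
 [-0.001 -0.003 -1.   ]] [ 0.623 -0.806 -0.998] [ 0.061  0.05  -0.051] [ 0.55   0.168  1.249  0.     1.728 -1.098] [ 0.348 -0.778  0.523]
```

View pics/c6.png

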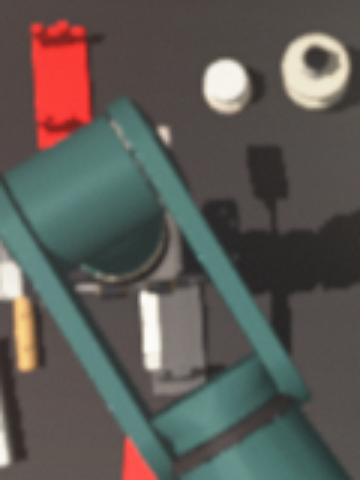

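View pics/wrist2.png

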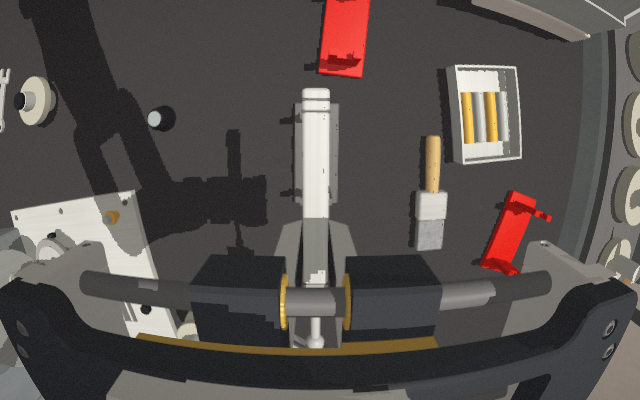

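View pics/scene2.png

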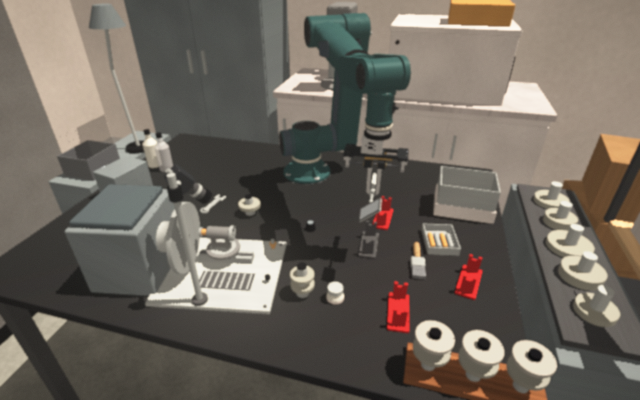

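```bash
cat > plan.py <<'E'
from h import *
np.set_printoptions(precision=4,suppress=True)
RMT=np.array([[0,1,0],[1,0,0],[0,0,-1.]]) # mirror axes in tool (cols)
pm=np.array([0,-26.7,-16.4])
RH=(Ro.from_euler('x',40,degrees=True)*Ro.from_euler('y',.037)).as_matrix()
gm=np.array([98,0,0])+RH@np.array([38,0,1.])
def target(psi,S=S,N=N):
    # head z=N ; mirror x horizontal base then rotate psi about N
    z=N; x=np.cross([0,0,1],-z); x=np.cross(z,[0,0,1.]);x/=np.linalg.norm(x); x=-x if x[0]<0 else x
    H=np.c_[x,np.cross(z,x),z]; H=Ro.from_rotvec(psi*N).as_matrix()@H
    Rm=H@RH.T; Rt=Rm@RMT.T
    return Rt, S-Rt@(pm+RMT@gm)
def rel(R0,p0,R,p): return Ro.from_matrix(R0.T@R).as_rotvec(degrees=True), R0.T@(p-p0)
E
python3 - <<'E'
from plan import *
s=env.observe();R0,p0=s['eef_rot'],s['position']
for psi in np.radians([-20,-10,0,10,20]):
    R,p=target(psi); print(np.degrees(psi),p,'toolz',R[:,2],'xm',R[:,1],rel(R0,p0,R,p))
R,p=target(0.); gy=RG[:,1]
for off in (RG@[-30,60,90],RG@[-10,20,40]): print(rel(R0,p0,R,p+off), p+off)
E
```

```text
-20.0 [511.3296  27.394  129.7859] toolz [-0.3116  0.2232 -0.9236] xm [ 0.9431  0.1916 -0.2719] (array([16.5654, 15.24  , -4.7452]), array([-328.4045,   18.2108,   93.0488]))
-10.0 [512.4894  17.1354 113.7741] toolz [-0.2065  0.2563 -0.9443] xm [ 0.9482  0.2904 -0.1285] (array([  9.1684,  16.9108, -11.3587]), array([-338.7119,   18.5973,  109.0666]))
0.0 [516.7264   8.1061  97.542 ] toolz [-0.1032  0.2998 -0.9484] xm [0.925  0.3795 0.0194] (array([  1.7117,  18.4982, -17.9257]), array([-348.0308,   22.1468,  125.2999]))
10.0 [523.9118   0.5804  81.5828] toolz [-0.0048  0.3522 -0.9359] xm [0.874  0.4563 0.1672] (array([ -5.8046,  20.0016, -24.4455]), array([-356.0779,   28.7515,  141.2557]))
20.0 [533.8273  -5.2131  66.3815] toolz [ 0.0856  0.4121 -0.9071] xm [0.7969 0.5182 0.3106] (array([-13.3805,  21.4199, -30.9171]), array([-362.6087,   38.2106,  156.4489]))
(array([  1.7117,  18.4982, -17.9257]), array([-291.8435,  -14.5296,   35.312 ])) [475.9405  61.365  187.542 ]
(array([  1.7117,  18.4982, -17.9257]), array([-329.3079,    9.9085,   85.304 ])) [503.1311  25.8591 137.542 ]
```

Emit:
drive_tool(
  motion=[
    [[0.2,1.8,-1.8,-0.02,0,0.002,0.005],[0.4,4,-4,-0.05,-0.002,0.005,0.005],[0.6,6,-6,-0.085,-0.004,0.01,0.005],[0.8,8,-8,-0.12,-0.006,0.015,0.005],[1.0,10.5,-10,-0.155,-0.008,0.02,0.005],[1.2,13,-12.5,-0.19,-0.01,0.025,0.005],[1.4,15,-14.5,-0.225,-0.012,0.03,0.005],[1.6,17,-16.5,-0.255,-0.014,0.033,0.005],[1.7,18,-17.5,-0.28,-0.015,0.035,0.005],[1.7,18.5,-17.9,-0.292,-0.015,0.035,0.005],[1.7,18.5,-17.9,-0.292,-0.015,0.035,0.005],[1.7,18.5,-17.9,-0.292,-0.015,0.035,0.005],[1.7,18.5,-17.9,-0.292,-0.015,0.035,0.005]],
  ],
)

```text
t: 6.3
position: [475.7, 62.2, 188.7]
eef_rot: [[-0.367, 0.925, -0.102], [0.875, 0.38, 0.301], [0.317, 0.021, -0.948]]
wrist_force: [0.2, 0.0, -1.8]
gripper_width: 13.7
```

```bash
python3 - <<'E'
from h import *
np.set_printoptions(precision=3,suppress=True)
s=env.observe();print(s['t'],s['position'],s['eef_rot'],s['qpos'])
snap('scene','scene3');snap('top','top3');snap('wrist','wrist3')
a=cv2.imread('pics/scene3.png');b=cv2.imread('pics/top3.png')
cv2.imwrite('pics/c7.png',np.hstack([cv2.resize(a[170:300,150:330],(540,390)),cv2.resize(b[60:260,330:450],(234,390))]))
E
```

```text
6.3 [475.736  62.202 188.703] [[-0.367  0.925 -0.102]
 [ 0.875  0.38   0.301]
 [ 0.317  0.021 -0.948]] [-0.195  0.015  1.516  0.285  1.768 -2.125]
```

View pics/c7.png

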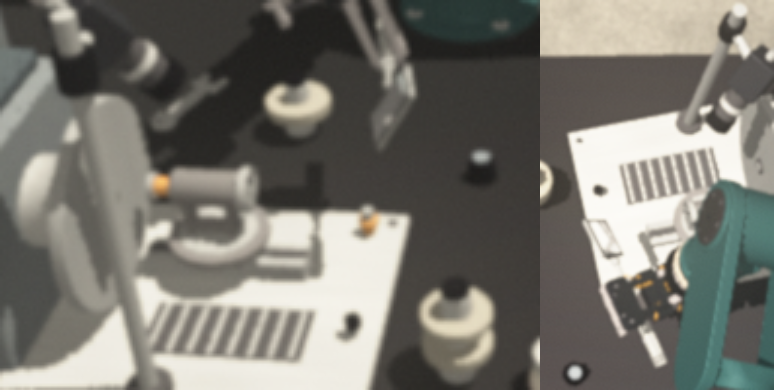

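View pics/wrist3.png

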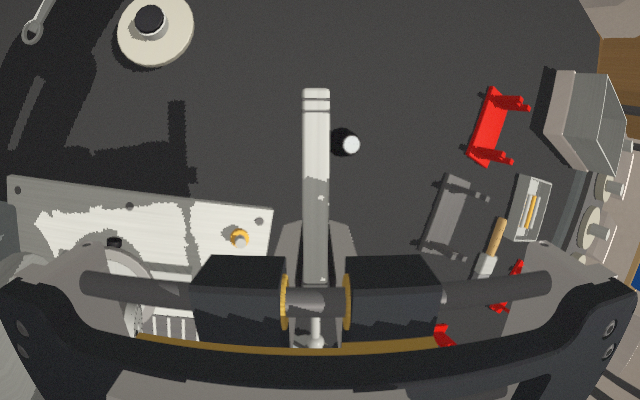

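```bash
cat >> plan.py <<'E'
def glass(tags,R0,p0):
    Gp=p0+R0@(pm+RMT@gm); nh=(R0@RMT@RH)[:,2]; print('pred glass',Gp,nh)
    al=[]
    for t in tags:
        P=load(t); q=proj(P,Gp)[0].astype(int)
        uv=np.array([[u,v] for u in range(q[0]-22,q[0]+23) for v in range(q[1]-22,q[1]+23)]); ok=P['d'][uv[:,1],uv[:,0]]>0
        D=depthpts(P,uv[ok]); H=D[(np.linalg.norm(D-Gp,axis=1)<40)&(abs((D-Gp)@nh)<14)]
        if len(H)<30: print(t,'few',len(H)); continue
        c,n,K,sd=planefit(H); n=n*np.sign(n@nh)
        print(t,len(K),'c',c,'n',n,'sd',sd,'ang to pred',np.arccos(min(1,n@nh)),'centre err (head axes)',(c-Gp)@(R0@RMT@RH)); al.append((c,n,len(K)))
    return Gp,nh,al
E
python3 - <<'E'
from plan import *
s=env.observe();R0,p0=s['eef_rot'],s['position']
Gp,nh,al=glass(['scene3','top3'],R0,p0); print('N',N)
R,p=target(0.); 
for off in ([-10,20,35],[0,0,0]): print(rel(R0,p0,R,p+RG@off))
E
```

```text
pred glass [578.2747  99.2586 206.3638] [ 0.3481 -0.7777  0.5235]
scene3 189 c [580.6592 100.6042 209.1405] n [ 0.3817 -0.7574  0.5298] sd 1.3157523351065041 ang to pred 0.039812850847119614 centre err (head axes) [2.7321 2.4922 1.2372]
top3 224 c [577.3872  99.6549 209.2403] n [ 0.3535 -0.7698  0.5315] sd 1.2837935436485497 ang to pred 0.012450438327670775 centre err (head axes) [-0.6414  2.8315  0.8889]
N [ 0.3481 -0.7777  0.5235]
(array([ 0.089 , -0.0005,  0.1012]), array([-59.6839,  10.3249,  39.5176]))
(array([ 0.089 , -0.0005,  0.1012]), array([-91.2802,  15.3875,  65.9948]))
```

Emit:
drive_tool(
  motion=[
    [[0,0,0,-0.02,0.003,0.013,0.005],[0,0,0,-0.04,0.007,0.027,0.005],[0,0,0,-0.055,0.01,0.037,0.005],[0,0,0,-0.06,0.01,0.04,0.005],[0,0,0,-0.067,0.012,0.045,0.005],[0,0,0,-0.075,0.013,0.053,0.005],[0,0,0,-0.083,0.014,0.06,0.005],[0,0,0,-0.088,0.015,0.065,0.005],[0,0,0,-0.091,0.015,0.067,0.005],[0,0,0,-0.091,0.015,0.067,0.005],[0,0,0,-0.091,0.015,0.067,0.005],[0,0,0,-0.091,0.015,0.067,0.005],[0,0,0,-0.091,0.015,0.067,0.005],[0,0,0,-0.091,0.015,0.067,0.005]],
  ],
)

```text
t: 7.85
position: [516.2, 7.6, 96.8]
eef_rot: [[-0.366, 0.925, -0.101], [0.875, 0.379, 0.301], [0.316, 0.022, -0.948]]
wrist_force: [0.3, 0.2, -2.1]
gripper_width: 13.7
```

```bash
python3 - <<'E'
from plan import *
s=env.observe();R0,p0=s['eef_rot'],s['position'];print(s['t'],p0,s['wrist_force'],s['gripper_width'],abs(s['qd']).max())
snap('scene','scene4');snap('top','top4');snap('wrist','wrist4');snap('scene','scene5');snap('top','top5')
Gp,nh,al=glass(['scene4','top4','scene5','top5'],R0,p0); print('N',N,'S',S)
for c,n,k in al: print('ang to N',np.arccos(n@N),'mark z',(MK-c)@n, c-S)
print(np.arccos(nh@N),Gp-S)
a=cv2.imread('pics/scene4.png');b=cv2.imread('pics/top4.png')
cv2.imwrite('pics/c8.png',np.hstack([cv2.resize(a[170:300,150:330],(540,390)),cv2.resize(b[60:260,330:450],(234,390))]))
E
```

```text
7.85 [516.2498   7.6306  96.779 ] [ 0.3194  0.2453 -2.07  ] 13.721408891345478 0.0025599815585480934
pred glass [618.8986  44.4815 114.4718] [ 0.3469 -0.7782  0.5236]
scene4 175 c [620.4419  45.9492 117.3307] n [ 0.3846 -0.7566  0.5288] sd 1.4935351194529651 ang to pred 0.04376468111354476 centre err (head axes) [2.0142 2.8035 0.8901]
top4 175 c [618.11    45.0079 117.3197] n [ 0.3558 -0.7725  0.5261] sd 1.421563444123803 ang to pred 0.010866797120203798 centre err (head axes) [-0.4988  2.8474  0.808 ]
scene5 173 c [620.2023  45.9894 117.2921] n [ 0.3838 -0.7556  0.5308] sd 1.3665789682622616 ang to pred 0.043903871464150736 centre err (head axes) [1.8118 2.8415 0.7555]
top5 184 c [617.3483  45.483  118.1425] n [ 0.3479 -0.7705  0.5341] sd 1.4194009367481708 ang to pred 0.013009332053196328 centre err (head axes) [-0.9983  3.9392  0.6048]
N [ 0.3481 -0.7777  0.5235] S [619.4  45.  115. ]
ang to N 0.042431840294183065 mark z 70.68022740829797 [1.0419 0.9492 2.3307]
ang to N 0.009598071591280823 mark z 71.61546574429794 [-1.29    0.0079  2.3197]
ang to N 0.042593177920435765 mark z 70.74962499446848 [0.8023 0.9894 2.2921]
ang to N 0.012788855746492871 mark z 71.60473340606268 [-2.0517  0.483   3.1425]
0.001380215906412299 [-0.5014 -0.5185 -0.5282]
```

View pics/c8.png

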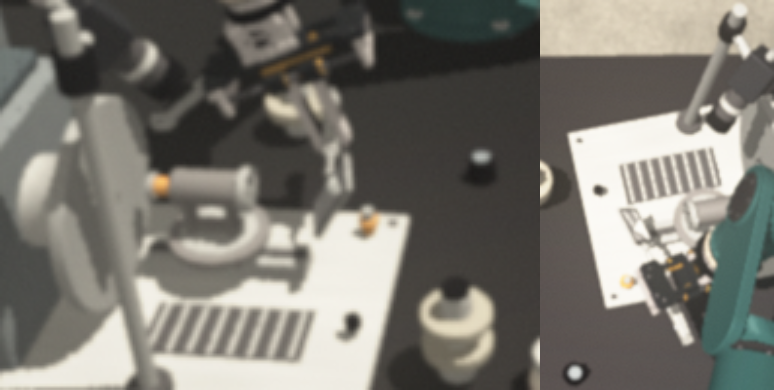

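```bash
python3 - <<'E'
from station import env
print(env.finish_job()); s=env.observe(); print(s['t'],s['position'],s['gripper_width'])
E
```

```text
the job is handed in; nothing more can be done
None
the job is handed in; nothing more can be done
```

I took the mirror out of the dark steel rest by its handle and handed the job in with the arm holding it still behind the quill. The hand-in was accepted but gives no verdict, so these are only my last checks before it, at about 8 s.

| Check | Top camera | Scene camera | Limit |
|---|---|---|---|
| Glass middle to spot | 2.7–3.8 mm | about 2.6 mm | 15 mm |
| Glass facing vs. halfway between lens and mark | about 0.01 rad | 0.043 rad | 0.08 rad |
| Mark in front of the glass | 72 mm | 71 mm | above 20 mm |

- **Disagreement:** The scene camera read the glass angle about 0.03 rad differently from the top camera, and did so in both pictures. It sees the glass at a grazing angle. The arm's measured pose combined with my first mirror measurement (wrist camera) gave 0.001 rad. All readings are within the limit, so I made no correction.
- **Hold:** The fingers were 13.7 mm apart on the 14 mm handle. The joints were almost still, and the wrist force of about 2 N is roughly the mirror's weight, so I saw no sign of contact with the grinder.
- **Not checked:** I did not look at the mark through the grinder's own camera, because it isn't one of the cameras I could use. I also did not measure the bystanders again at the end. I kept the path clear of them and they looked unmoved in the last pictures.

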